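Shift the finishing machine into third

TASK

Push the red-knobbed gear lever of the green finishing machine into third: bring it to the cross slot of its H-shaped gate, across to the right-hand side, then forward, away from the robot, until it is fully home in the slot marked with three dots. Only push it with the fingertips or the outside of the fingers, without squeezing it or forcing it, and do not let it run back into the fourth slot on the way. Leave everything else where it is, let go of the lever and move clear.

Things in the scene. Friction and masses are not known exactly. Their poses are not given: they have to be found in the camera images.
- gearbox: Fixed green drive head: housing 220 (x) x 240 (y) x 128 high; grey motor behind it (+x), bristle wheel left, sanding wheel right (to 220 from centre, 132 high). Origin on the table under the housing's centre; x = forward through the gate, away from the robot, y = left, z up. Lever pivot: 75 above the origin.
- gate: Fixed aluminium gate plate (110 x 124) on the gearbox deck, top 140 above the table; origin and axes as gearbox. H: two slots along x, 25 left and right of centre, 18 wide, joined at mid-length by a cross slot along y, 22 wide, round-cornered. Black dots: one = forward left, two = back left, three = forward right, four = back right. Lever starts anywhere along the left-hand slots.
- knob (a point): Centre of the red ball knob, 40 dia, on the 12 thick lever rod, 155 from the pivot: 230 above the table when upright, about 207 at a slot's end, there about 65 forward or back and 50 to 56 left or right of the gearbox centre. Goes across only within about 10 of mid-length. Needs 2 to 4 N of side push at the knob; stays where it is left, no spring.
- slot3_end (a point): Point on top of the gate plate where the lever's axis passes when fully home in the third slot: 32 forward and 25 right of the gearbox centre, 140 above the table.
- lever_fore (a joint): Lever lean forward (along gearbox x), rad: 0 = middle (cross slot), +0.43 = forward stop, -0.43 = back stop.
- lever_cross (a joint): Lever lean to the right (along gearbox -y), rad: -0.367 = left-hand slots, +0.367 = right-hand slots; free to change only when lever_fore is within about 0.07 of 0.
- polish_tin: Bystander: blue polish tin, 52 dia x 22 high, on the gearbox deck. Origin in its underside.
- heel_block: Bystander: black rubber heel, about 60x48x20, on the gearbox deck. Origin in its underside.
- hammer: Bystander: hammer lying on the table beside the motor, on its right, 200 long. Origin in its underside, near its middle.
- glue_bottle: Bystander: amber bottle, 56 dia x 125 high, standing on the table to the left of the gearbox. Origin in its underside.
- tack_jar: Bystander: jar with red cap, 60 dia x 75 high, on the table to the right of the gearbox. Origin in its underside.
- shoe_last: Bystander: wooden shoe last, about 250x62x85 high, lying on the table to the right of the gearbox. Origin in its underside.
- screwdriver: Bystander: screwdriver, 170 long, lying on the table to the left of the gearbox. Origin in its underside, near its middle.

How it is judged (in metres and radians):
On the way:
1. the lever has gone across to the right-hand side through the cross slot (value of joint lever_cross above 0.2 rad and value of joint lever_fore between -0.2 and 0.25 rad).
At the end, for the whole second after the job is handed in: The lever rests in the third slot (lever_fore above 0.36, lever_cross above 0.28 rad), still, with every bystander within 30 mm of where it was (value of joint lever_fore above 0.36 rad and value of joint lever_cross above 0.28 rad and velocity of joint lever_fore between -0.02 and 0.02 rad/s and distance of each of polish_tin, heel_block, hammer, glue_bottle, tack_jar, shoe_last, screwdriver from where it was at the start of the episode below 0.03 m); the robot touches nothing.
It fails at once if the lever or machine is pushed or squeezed with more than 40 N (contact force between any of the fingers, the arm and gearbox above 40 N).
It fails at once if the lever runs back into the fourth slot (value of joint lever_cross above 0.2 rad and value of joint lever_fore below -0.22 rad).
It fails at once if a bystander is moved or lifted by more than 30 mm (distance of any of polish_tin, heel_block, hammer, glue_bottle, tack_jar, shoe_last, screwdriver from where it was at the start of the episode above 0.03 m).
It also fails if it takes over 54 s, if anything falls off the work surface, if the arm or the gripper's body presses on something with over 40 N, if the wrist force passes 120 N, or if a joint passes its speed limit or range.

ROBOT

A 6-joint arm with a two-finger parallel gripper is mounted at the origin on the work surface. World frame = base frame: x ahead of the robot, y to its left, z up, the work surface at z = 0. Lengths are in mm, angles in rad, forces in N, time in s.
With the tool pointing down it reaches from about 300 to 775 mm from the base axis. Payload 14.6 kg.
Tool frame: the origin (TCP) lies between the finger pads; the fingertips stand 19 mm ahead of it and the grasp point (between the pads) is the TCP; z points along the fingers, y is the line along which they close (so a half turn about z gives the same grasp; the last joint's range is limited). The gripper opens to 94 mm and grips with 3 to 60 N. Pads are 16 mm wide; open, the fingers measure 119 mm over their backs; the gripper's body (75 mm by 177 mm) begins 78 mm behind the grasp point.
Start: joints at [1.202, 0.3, 1.521, -0, 1.321, -0.067], TCP at [163.479, 525.132, 224.446] pointing down, gripper open.
Joint ranges: [-3.03, 3.03], [-0.79, 2.21], [0.23, 2.52], [-1.04, 4.18], [0, 3.07], [-2.55, 2.55]. Speed limits (rad/s): [2.22, 2.22, 2.57, 3.14, 3.14, 3.14].

INTERFACE

Orientations are given as [roll, pitch, yaw] about the fixed x, y, z axes, in that order (R = Rz(yaw) Ry(pitch) Rx(roll)).
In Python, from cell import monitor, imaging, job, find_in, trace gives the robot as it stands. The module is installed in compiled form; this text tells all that it offers.
- The arm moves only by the tool arm_command, never from a script. Its argument "steps" is a list of rows, each a list of 5 numbers: the opening, from 0 (shut) to 1 (fully open), then the shift along the tool's x, y, z in mm, then the turn about the tool's z in degrees. In form: [[gripper, dx, dy, dz, turn], ...]. A call has 1 to 20 rows; each row is the pose to reach, as a shift and turn from the pose commanded when the call began, along the tool's axes at that moment; what a row does not reach only later rows make up. A row lasts 1/8 s, in which the tool goes at most 62.5 mm and 10.7 degrees, less where a joint would pass 70% of its speed; a pose out of reach is approached as far as the arm can. A call with a gripper value outside its range is refused whole. The fingers move at their own pace and stop on an object; "force" is the grip in N (left out, the last holds). Time passes only in rows, so rows that repeat a pose let the fingers close. It gives the time, the measured TCP pose, the force, the opening and the grip force at its end, in the units of the state.
- monitor.read_state(): the state, without advancing time (a new reading comes with each control period).
- imaging.camera(name): name is "scene" or "top" or "wrist"; returns a dict with "img" (420x560x3 uint8, red, green, blue), "mtx" (3x3 intrinsics, pixels), "view" (4x4, takes a point from world to camera coordinates). Camera axes: x right, y down, z forward; pixel columns grow to the right and rows downward; lengths in mm; the calibration is good to about 2 mm. The wrist camera is an equidistant fisheye: a pixel r from the principal point sees the ray r / f radians off the axis. A picture is of the moment at which its call begins. There is no depth.
- job.sign_off(): hands the job in; it is judged then, once.
Trained networks look in a picture, given as the dict that the camera call returned (one of the last four; its "shot" number tells which), for a name from the list of things; names that differ only in an ending like _2 or _b are one class to them, and where a whole thing is asked for, a point or a joint stands for the part that bears it (a point fixed in the world has none). Each returns a list of dicts, best first, with "p" (0 to 1); they miss things now and then, are a little off and sometimes report something else, mostly with a low value. They report only what shows in the picture. A call takes as long as a camera call.
- find_in(picture, target): "rect" ([centre column, centre row, width, height] in pixels, round what is visible of it).
- trace(picture, target): "region" (420x560 bool, what is visible of it) and "rect" ([centre column, centre row, width, height] in pixels, round what is visible of it).
The state is a dict: "clock": time; "joints": joint angles; "qd": joint speeds; "effort": joint torques, N m; "eef_pos": TCP position; "eef_rot": TCP orientation; "wrist_force": force on the tool from outside, world axes, zero at the start; "moment": the same for the moment, N m; "finger_gap": finger opening in mm; "finger_force": force on a finger pad.
Only numpy, scipy, OpenCV 4.12 (cv2) and the standard library are available. Lean on these libraries where they do the work, as an engineer would, in place of code of your own. Each camera call takes 0.05 s, during which the arm holds its last target. There are 200 camera calls.

## Working session

There is one attempt and no reset: what is moved stays moved. The work goes in short steps, Python scripts to look and compute and a tool call to move; the robot and the scene stay as the last step left them, time stands still between calls to the robot, and variables do not carry over. Pictures are saved under pics/ and viewed, at most 10 in all, crops included, and the job is handed in when it is done.

Besides the shell and the picture viewer there is one more tool, called in YAML: its name, and indented under it one key for each argument. arm_command: Moves the arm, as the interface text tells. Its arguments: {"type":"object","properties":{"steps":{"type":"array","items":{"type":"array","items":{"type":"number"}}},"force":{"type":"number"}},"required":["steps"]}

```bash
mkdir -p pics
python3 - <<'E'
from cell import monitor, imaging, find_in
import numpy as np, cv2
s=monitor.read_state(); print({k:np.round(v,3).tolist() for k,v in s.items()})
ims=[]
for n in("scene","top"):
    c=imaging.camera(n); ims.append(c["img"])
    print(n,np.round(c["mtx"],1).tolist(),np.round(c["view"],3).tolist())
    for t in("knob","gate","gearbox","polish_tin","heel_block","glue_bottle"):
        print(t,[(np.round(d["rect"]).tolist(),round(d["p"],2)) for d in find_in(c,t)[:2]])
    cv2.imwrite(f"pics/{n}0.png",cv2.cvtColor(c["img"],cv2.COLOR_RGB2BGR))
E
```

```text
{'clock': 0.0, 'joints': [1.202, 0.3, 1.522, 0.0, 1.321, -0.067], 'qd': [-0.0, -0.002, -0.001, 0.001, 0.001, 0.0], 'effort': [-0.0, -53.181, -35.274, 0.071, 0.024, -0.0], 'eef_pos': [163.397, 524.911, 223.879], 'eef_rot': [-3.14, -0.0, 2.84], 'wrist_force': [-1.132, 0.406, -0.251], 'moment': [0.028, 0.027, 0.019], 'finger_force': 0.0, 'finger_gap': 93.944}
scene [[462.8, 0.0, 273.6], [0.0, 462.8, 199.9], [0.0, 0.0, 1.0]] [[-0.606, 0.795, -0.007, 312.681], [0.662, 0.499, -0.56, -294.266], [-0.442, -0.344, -0.829, 1496.553], [0.0, 0.0, 0.0, 1.0]]
knob [([265.0, 202.0, 17.0, 16.0], 0.57)]
gate [([259.0, 194.0, 62.0, 52.0], 0.69)]
gearbox [([262.0, 222.0, 152.0, 125.0], 0.85)]
polish_tin []
heel_block [([249.0, 162.0, 24.0, 20.0], 0.77)]
glue_bottle [([373.0, 230.0, 24.0, 43.0], 0.58)]
top [[408.6, 0.0, 286.4], [0.0, 408.6, 207.1], [0.0, 0.0, 1.0]] [[-0.01, -1.0, -0.015, 40.486], [-0.993, 0.012, -0.115, 567.998], [0.115, 0.014, -0.993, 1168.246], [0.0, 0.0, 0.0, 1.0]]
knob [([289.0, 194.0, 28.0, 28.0], 0.53), ([417.0, 181.0, 37.0, 84.0], 0.35)]
gate [([304.0, 209.0, 50.0, 42.0], 0.72), ([351.0, 150.0, 30.0, 65.0], 0.63)]
gearbox [([302.0, 195.0, 160.0, 131.0], 0.95), ([274.0, 240.0, 22.0, 20.0], 0.64)]
polish_tin [([274.0, 242.0, 21.0, 17.0], 0.67)]
heel_block [([342.0, 233.0, 22.0, 24.0], 0.57)]
glue_bottle [([213.0, 264.0, 22.0, 22.0], 0.85), ([287.0, 193.0, 25.0, 26.0], 0.73)]
```

View pics/scene0.png

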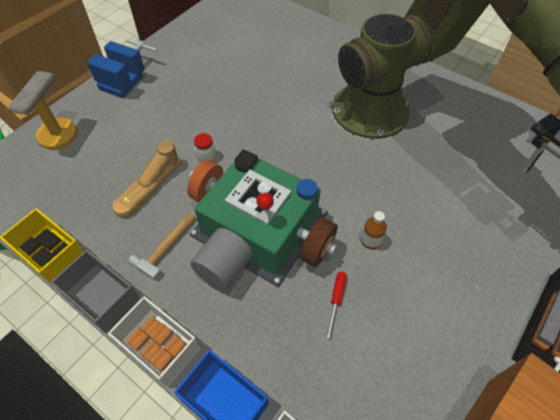

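View pics/top0.png

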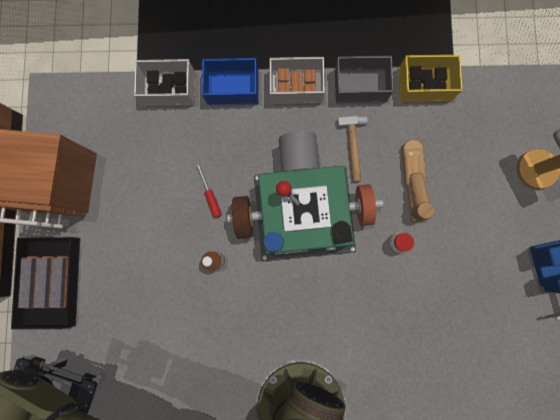

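The lever is forward-left: the knob is at top (284,188) and scene (265,201). The gate centre is near top (306,208), with the tin and heel on the deck's near corners. Next I'll measure the knob and gate.

```bash
cat > h.py <<'E'
import numpy as np, cv2
from cell import monitor, imaging, find_in, trace
def onplane(c,uv,z):
    V=c["view"];R=V[:3,:3];t=V[:3,3];o=-R.T@t
    d=R.T@np.linalg.inv(c["mtx"])@np.array([uv[0],uv[1],1.]);return o+d*(z-o[2])/d[2]
def ray(c,uv):
    V=c["view"];R=V[:3,:3];o=-R.T@V[:3,3];d=R.T@np.linalg.inv(c["mtx"])@np.array([uv[0],uv[1],1.]);return o,d/np.linalg.norm(d)
def tri(rs):
    A=sum(np.eye(3)-np.outer(d,d) for o,d in rs);b=sum((np.eye(3)-np.outer(d,d))@o for o,d in rs);return np.linalg.solve(A,b)
def red(c,box):
    h=cv2.cvtColor(c["img"],cv2.COLOR_RGB2HSV);m=((h[...,0]<8)|(h[...,0]>172))&(h[...,1]>150)&(h[...,2]>70)
    k=np.zeros_like(m);x0,y0,x1,y1=box;k[y0:y1,x0:x1]=m[y0:y1,x0:x1]
    p=np.argwhere(k)[:,::-1].astype(np.float32);return cv2.minEnclosingCircle(p)+(len(p),)
def knob(T,S):
    a=red(T,(265,165,345,235));b=red(S,(225,165,300,235));print(a,b);return tri([ray(T,a[0]),ray(S,b[0])])
def to_tool(p):
    s=monitor.read_state();from scipy.spatial.transform import Rotation as R
    return R.from_euler('xyz',s["eef_rot"]).inv().apply(np.array(p)-s["eef_pos"])
E
python3 - <<'E'
from h import *
T=imaging.camera("top");S=imaging.camera("scene")
print("knob",knob(T,S))
for c,n,box,bx in((T,"t",(270,180,340,240),None),(S,"s",(220,160,300,230),None)):
    h=cv2.cvtColor(c["img"],cv2.COLOR_RGB2HSV);m=(h[...,1]<40)&(h[...,2]>130)
    k=np.zeros(m.shape,np.uint8);x0,y0,x1,y1=box;k[y0:y1,x0:x1]=m[y0:y1,x0:x1]
    p=np.argwhere(k)[:,::-1]
    w=np.array([onplane(c,q,140)[:2] for q in p],np.float32);r=cv2.minAreaRect(w);print(n,"gate",r)
    g=trace(c,"gearbox")[0]["region"];hs=(h[...,0]>55)&(h[...,0]<95)&(h[...,1]>80)&g
    if n=="t":
        w=np.array([onplane(c,q,128)[:2] for q in np.argwhere(hs)[:,::-1]],np.float32);print("deck",cv2.minAreaRect(w))
a=cv2.resize(T["img"][165:265,240:370],None,fx=4,fy=4,interpolation=2)[:, :400*130//100]
b=cv2.resize(S["img"][145:240,210:330],None,fx=4,fy=4,interpolation=2)
cv2.imwrite("pics/tc.png",a[...,::-1])
E
```

```text
((283.3461608886719, 188.34616088867188), 7.322948932647705, 166) ((264.7758483886719, 200.4310302734375), 8.949850082397461, 216)
knob [595.82698801  38.41028695 210.55062201]
t gate ((553.3272094726562, -17.56108856201172), (112.14112091064453, 125.1752700805664), 5.037606239318848)
deck ((552.1358642578125, -17.49993133544922), (215.8700714111328, 236.66452026367188), 5.077494144439697)
s gate ((543.0819091796875, -24.6597900390625), (188.18377685546875, 204.66390991210938), 36.98094177246094)
```

View pics/tc.png

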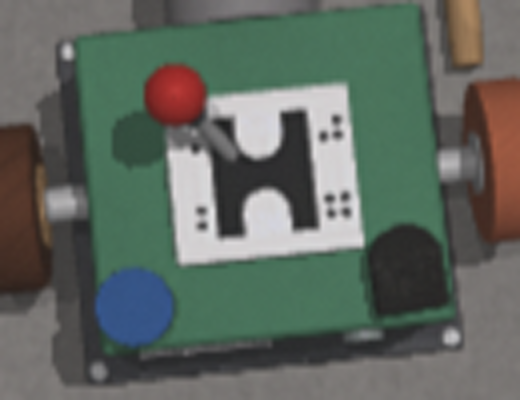

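Gearbox centre is about (553,-17.5) with yaw +5°. In the gearbox frame the knob is at about (47,52,210), which agrees with the geometry given (lever_fore about 0.31). I'll shut the fingers, align with the gearbox and go above the point forward of the knob.

arm_command:
  steps:
    - [0,0,0,-56,0]
    - [0,-60,-32,-60,-5]
    - [0,-120,-65,-60,-10]
    - [0,-180,-97,-60,-15]
    - [0,-240,-130,-60,-22]
    - [0,-300,-162,-60,-22]
    - [0,-360,-194,-60,-22]
    - [0,-420,-226,-60,-22]
    - [0,-480,-259,-60,-22]
    - [0,-540,-291,-60,-22]
    - [0,-595,-321,-60,-22]
    - [0,-595,-321,-60,-22]
    - [0,-595,-321,-60,-22]
    - [0,-595,-321,-60,-22]
    - [0,-595,-321,-60,-22]

```text
clock: 2.78
eef_pos: [635.7, 42.8, 284.9]
eef_rot: [3.142, 0.001, -3.058]
wrist_force: [-0.8, 1.3, -0.7]
finger_gap: 0.6
finger_force: 0.0
```

```bash
cat >> h.py <<'E'
def gf(p):
    a=np.radians(5.05);d=np.array(p)-[553,-17.5,0];return np.array([d[0]*np.cos(a)+d[1]*np.sin(a),-d[0]*np.sin(a)+d[1]*np.cos(a),d[2]])
def rep():
    s=monitor.read_state();print("t",s["clock"],"tcp_g",gf(s["eef_pos"]).round(1),"rot",np.round(s["eef_rot"],3),"F",np.round(s["wrist_force"],1),"gap",s["finger_gap"])
E
python3 - <<'E'
from h import *
rep()
S=imaging.camera("scene");T=imaging.camera("top");W=imaging.camera("wrist")
cv2.imwrite("pics/1.png",np.vstack([cv2.resize(S["img"][130:260,180:340],(400,325)),cv2.resize(W["img"],(400,275))])[:, :, ::-1])
E
```

```text
t 2.775 tcp_g [ 87.7  52.7 284.9] rot [ 3.142e+00  1.000e-03 -3.058e+00] F [-0.8  1.3 -0.7] gap 0.5830112078984908
```

View pics/1.png

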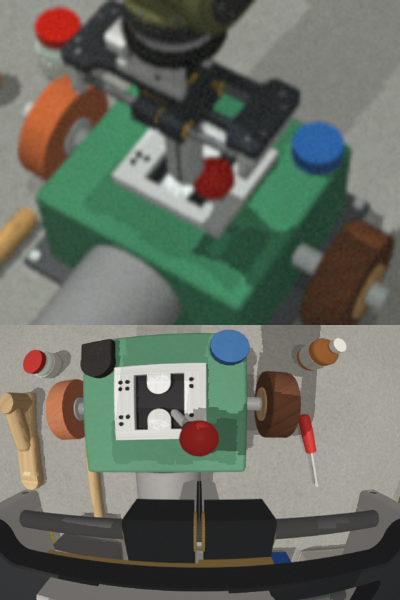

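The fingers stand forward of the knob and in line with it (column 199 in the lower image), and they are clear of it. I'll descend and draw the knob back to the middle.

arm_command:
  steps:
    - [0,0,0,20,0]
    - [0,0,0,45,0]
    - [0,0,0,69,0]
    - [0,4,0,69,0]
    - [0,8,0,69,0]
    - [0,12,0,69,0]
    - [0,16,0,69,0]
    - [0,20,0,69,0]
    - [0,24,0,69,0]
    - [0,28,0,69,0]
    - [0,32,0,69,0]
    - [0,36,0,69,0]
    - [0,40,0,69,0]
    - [0,44,0,69,0]
    - [0,48,0,69,0]
    - [0,51,0,69,0]
    - [0,54,0,69,0]
    - [0,54,0,69,0]

```text
clock: 5.18
eef_pos: [582.2, 37.3, 215.4]
eef_rot: [-3.142, -0.0, -3.059]
wrist_force: [2.8, 0.4, 2.1]
finger_gap: 0.6
finger_force: 0.9
```

Run:
```python
from h import *
rep()
S=imaging.camera("scene");T=imaging.camera("top");W=imaging.camera("wrist")
try: print(red(S,(225,165,300,235)))
except Exception as e: print(e)
cv2.imwrite("pics/2.png",np.vstack([cv2.resize(S["img"][130:260,180:340],(400,325)),cv2.resize(W["img"],(400,275))])[:, :, ::-1])
print(gf(onplane(S,red(S,(225,165,300,235))[0],221)))
```

```text
t 5.175 tcp_g [ 33.9  52.  215.4] rot [-3.142 -0.    -3.059] F [2.8 0.4 2.1] gap 0.5660208758037447
((277.5833435058594, 187.5833282470703), 6.60923433303833, 48)
[  8.61313003  60.96776035 221.        ]
```

View pics/2.png

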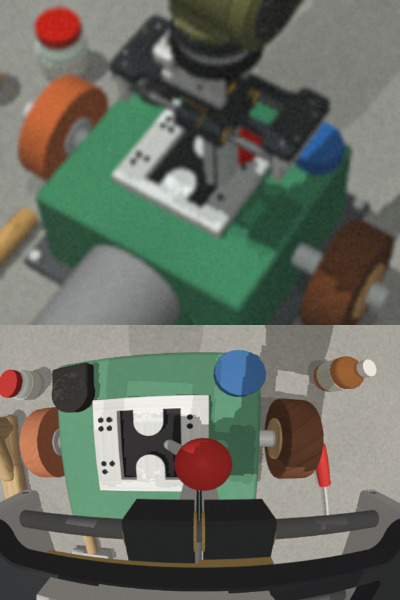

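Contact at about 3 N. The knob shows at lower (203,464), with the rod near the cross slot. I'll fix its position with the wrist fisheye.

```bash
cat >> h.py <<'E'
def wr(uv,c,z):
    K=c["mtx"];d=np.array([(uv[0]-K[0,2])/K[0,0],(uv[1]-K[1,2])/K[1,1]]);r=np.linalg.norm(d)
    v=np.r_[d/r*np.sin(r),np.cos(r)];R=c["view"][:3,:3];o=-R.T@c["view"][:3,3];w=R.T@v;return gf(o+w*(z-o[2])/w[2])
def wk(z):
    W=imaging.camera("wrist");h=trace(W,"knob");
    for d in h[:2]:
        m=d["region"];p=np.argwhere(m)[:,::-1].astype(np.float32);(c,r)=cv2.minEnclosingCircle(p);print("knob_g",wr(c,W,z).round(1),np.round(c),round(r,1),round(d["p"],2))
E
python3 - <<'E'
from h import *
wk(221)
E
```

```text
knob_g [  2.4  50.  221. ] [274. 207.] 52.2 0.95
```

arm_command:
  steps:
    - [0,3,0,0,0]
    - [0,3,0,0,0]
    - [0,-15,0,0,0]
    - [0,-15,25,0,0]
    - [0,-15,48,0,0]
    - [0,10,48,0,0]
    - [0,34,48,0,0]
    - [0,34,48,0,0]

```text
clock: 6.42
eef_pos: [543.7, 82.4, 215.6]
eef_rot: [-3.141, -0.001, -3.059]
wrist_force: [-0.0, 0.6, 0.6]
finger_gap: 0.3
finger_force: 0.0
```

Run:
```python
from h import *
rep();wk(221)
```

```text
t 6.425 tcp_g [ -0.5 100.3 215.6] rot [-3.141e+00 -1.000e-03 -3.059e+00] F [-0.   0.6  0.6] gap 0.2881343337392895
knob_g [ -4.9  52.5 221. ] [188. 258.] 41.6 0.8
```

arm_command:
  steps:
    - [0,0,-8,0,0]
    - [0,0,-14,0,0]
    - [0,0,-19,0,0]
    - [0,0,-24,0,0]
    - [0,0,-29,0,0]
    - [0,0,-34,0,0]
    - [0,0,-39,0,0]

```text
clock: 7.4
eef_pos: [547.7, 43.2, 215.4]
eef_rot: [-3.141, -0.0, -3.059]
wrist_force: [-0.4, 3.9, 2.5]
finger_gap: 0.4
finger_force: 1.7
```

Run:
```python
from h import *
rep();wk(227)
```

```text
t 7.4 tcp_g [1.000e-01 6.090e+01 2.154e+02] rot [-3.141 -0.    -3.059] F [-0.4  3.9  2.5] gap 0.3934782743684163
knob_g [ -8.   27.3 227. ] [211. 257.] 40.0 0.86
knob_g [-70.  -30.8 227. ] [ 97. 138.] 41.0 0.28
```

The lever is crossing freely at 4 N, so I'll continue.

arm_command:
  steps:
    - [0,0,-5,0,0]
    - [0,0,-10,0,0]
    - [0,0,-15,0,0]
    - [0,0,-20,0,0]
    - [0,0,-25,0,0]
    - [0,0,-30,0,0]
    - [0,0,-35,0,0]
    - [0,0,-40,0,0]
    - [0,0,-45,0,0]
    - [0,0,-50,0,0]
    - [0,0,-55,0,0]
    - [0,0,-60,0,0]
    - [0,0,-65,0,0]
    - [0,0,-69,0,0]
    - [0,0,-73,0,0]
    - [0,0,-76,0,0]
    - [0,0,-76,0,0]

```text
clock: 9.62
eef_pos: [554.0, -32.4, 215.5]
eef_rot: [-3.141, -0.0, -3.06]
wrist_force: [-0.5, 2.3, -0.8]
finger_gap: 0.7
finger_force: 0.5
```

Run:
```python
from h import *
rep();wk(221)
S=imaging.camera("scene");W=imaging.camera("wrist")
cv2.imwrite("pics/3.png",np.vstack([cv2.resize(S["img"][130:260,180:340],(400,325)),cv2.resize(W["img"],(400,275))])[:, :, ::-1])
```

```text
t 9.625 tcp_g [ -0.4 -14.9 215.5] rot [-3.141 -0.    -3.06 ] F [-0.5  2.3 -0.8] gap 0.660271734173746
knob_g [-10.6 -39.2 221. ] [231. 248.] 58.4 0.84
```

View pics/3.png

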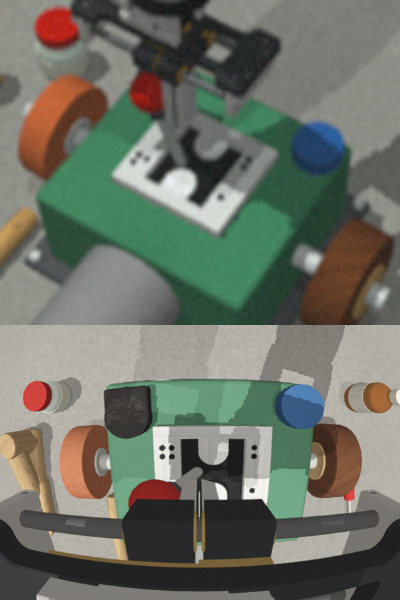

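The knob is on the right at about gy -48. I'll nudge it 5 mm more, then go round behind it.

arm_command:
  steps:
    - [0,0,-3,0,0]
    - [0,0,-5,0,0]
    - [0,0,-5,0,0]

```text
clock: 10.2
eef_pos: [554.4, -37.3, 215.4]
eef_rot: [-3.142, -0.0, -3.06]
wrist_force: [1.1, 1.5, -1.5]
finger_gap: 0.5
finger_force: 0.7
```

arm_command:
  steps:
    - [0,0,15,0,0]
    - [0,30,15,0,0]
    - [0,60,15,0,0]
    - [0,60,-10,0,0]
    - [0,60,-33,0,0]
    - [0,60,-33,0,0]

```text
clock: 10.95
eef_pos: [497.4, -75.3, 215.6]
eef_rot: [-3.141, 0.0, -3.061]
wrist_force: [-0.3, 0.2, -1.0]
finger_gap: 0.3
finger_force: 0.0
```

Run:
```python
from h import *
rep();wk(221)
S=imaging.camera("scene");W=imaging.camera("wrist")
r=red(S,(200,140,300,235));print(r,gf(onplane(S,r[0],221)))
cv2.imwrite("pics/4.png",np.vstack([cv2.resize(S["img"][130:260,180:340],(400,325)),cv2.resize(W["img"],(400,275))])[:, :, ::-1])
```

```text
t 10.95 tcp_g [-60.5 -52.7 215.6] rot [-3.141  0.    -3.061] F [-0.3  0.2 -1. ] gap 0.33499709904936525
knob_g [ -9.3 -54.  221. ] [277. 346.] 15.6 0.57
((215.77883911132812, 165.9423065185547), 30.36414337158203, 305) [ 32.5289076  -95.52171881 221.        ]
```

View pics/4.png

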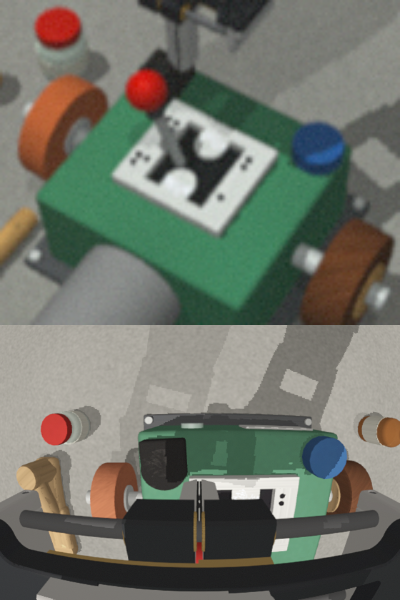

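The knob is on the right-hand side at mid-length (upper crop 147,90), with the fingers behind it and in line. I'll push it forward.

arm_command:
  steps:
    - [0,-10,0,0,0]
    - [0,-16,0,0,0]
    - [0,-21,0,0,0]
    - [0,-26,0,0,0]
    - [0,-31,0,0,0]
    - [0,-36,0,0,0]
    - [0,-41,0,0,0]
    - [0,-46,0,0,0]
    - [0,-51,0,0,0]
    - [0,-56,0,0,0]
    - [0,-61,0,0,0]
    - [0,-66,0,0,0]
    - [0,-71,0,0,0]
    - [0,-76,0,0,0]
    - [0,-81,0,0,0]
    - [0,-85,0,0,0]
    - [0,-88,0,0,0]
    - [0,-90,0,0,0]

```text
clock: 13.4
eef_pos: [587.1, -67.6, 215.4]
eef_rot: [3.142, -0.0, -3.059]
wrist_force: [-1.4, -0.2, -1.9]
finger_gap: -0.1
finger_force: 1.1
```

Run:
```python
from h import *
rep()
S=imaging.camera("scene")
r=red(S,(220,140,300,235));print(r,gf(onplane(S,r[0],207)))
cv2.imwrite("pics/5.png",cv2.resize(S["img"][130:260,180:340],(400,325))[:, :, ::-1])
```

```text
t 13.4 tcp_g [ 29.6 -52.9 215.4] rot [ 3.142 -0.    -3.059] F [-1.4 -0.2 -1.9] gap -0.06380187157692939
((225.69642639160156, 182.49107360839844), 10.589568138122559, 196) [ 51.79695352 -54.67995086 207.        ]
```

View pics/5.png

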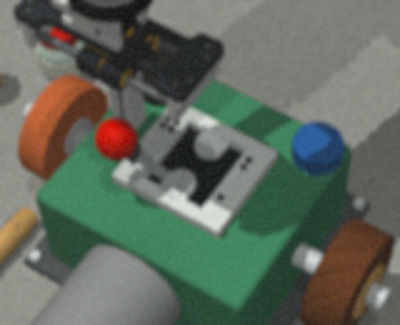

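The lever is going into third, with the knob at crop (117,139) and gx about 55. I'll creep on to the stop, watching the force.

arm_command:
  steps:
    - [0,-2,0,0,0]
    - [0,-4,0,0,0]
    - [0,-6,0,0,0]
    - [0,-7,0,0,0]
    - [0,-7,0,0,0]

```text
clock: 14.08
eef_pos: [594.0, -67.0, 215.5]
eef_rot: [-3.142, 0.0, -3.059]
wrist_force: [-2.3, 0.2, -1.3]
finger_gap: 0.5
finger_force: 0.9
```

arm_command:
  steps:
    - [0,-1,0,0,0]
    - [0,-2,0,0,0]
    - [0,-2,0,0,0]

```text
clock: 14.45
eef_pos: [595.9, -66.9, 215.4]
eef_rot: [-3.142, -0.0, -3.059]
wrist_force: [-2.0, -0.2, -2.3]
finger_gap: 0.7
finger_force: 1.4
```

arm_command:
  steps:
    - [0,-1,0,0,0]
    - [0,-2,0,0,0]
    - [0,-2,0,0,0]

```text
clock: 14.82
eef_pos: [597.6, -66.6, 215.0]
eef_rot: [3.141, -0.002, -3.059]
wrist_force: [-5.5, 1.4, -5.0]
finger_gap: 0.2
finger_force: 2.7
```

arm_command:
  steps:
    - [0,-1,0,0,0]
    - [0,-1.5,0,0,0]
    - [0,-1.5,0,0,0]

```text
clock: 15.2
eef_pos: [598.8, -66.4, 214.7]
eef_rot: [3.141, -0.003, -3.059]
wrist_force: [-7.6, 0.9, -4.4]
finger_gap: 0.3
finger_force: 3.7
```

The force is rising (8 N), so the lever is at the stop. I'll back off, lift clear and check.

arm_command:
  steps:
    - [0,10,0,0,0]
    - [0,35,0,0,0]
    - [0,60,0,-30,0]
    - [0,100,0,-70,0]
    - [0,160,0,-90,0]
    - [0,220,0,-90,0]
    - [0,220,0,-90,0]
    - [0,220,0,-90,0]

```text
clock: 16.2
eef_pos: [380.7, -84.8, 306.2]
eef_rot: [-3.141, 0.002, -3.06]
wrist_force: [1.2, -0.4, 0.0]
finger_gap: 0.5
finger_force: 0.0
```

Run:
```python
from h import *
rep()
T=imaging.camera("top");S=imaging.camera("scene")
a=red(T,(290,165,345,235));b=red(S,(220,150,300,235));print(a,b);print(gf(tri([ray(T,a[0]),ray(S,b[0])])))
cv2.imwrite("pics/6.png",np.hstack([cv2.resize(S["img"][130:260,180:340],(400,325)),cv2.resize(T["img"][140:270,220:380],(400,325))])[:, :, ::-1])
```

```text
t 16.2 tcp_g [-177.6  -51.9  306.2] rot [-3.141e+00  2.000e-03 -3.060e+00] F [ 1.2 -0.4  0. ] gap 0.4684497679083299
((321.6855773925781, 177.273193359375), 7.112468719482422, 159) ((224.27777099609375, 184.5), 11.958101272583008, 172)
[ 64.61852103 -46.63967266 219.64980316]
```

View pics/6.png

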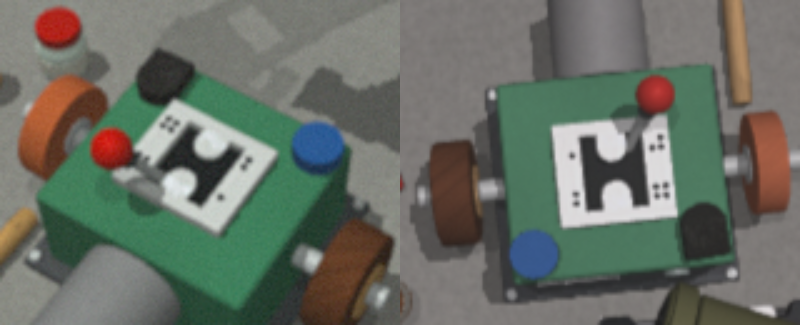

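The knob is forward right over the three-dot slot (about 65 forward), and the tin and heel haven't moved. Handing the job in.

```bash
python3 -c "
from cell import job
print(job.sign_off())"
```

```text
the job is handed in; nothing more can be done
None
```

The lever is in third, pushed until it met the stop (about 9 N at the wrist); the arm is clear, the tin and heel look unmoved, and I handed the job in at about 16 s, though the sign-off gave no verdict.

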